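# Lift the vial nest plate off its locating pins and lay it in the draining tray

## Robot

A 7-joint arm with a two-finger parallel gripper is mounted at the origin on a cart in front of the work surface, level with it; the furniture and walls round the work are solid. World frame = base frame: x ahead of the robot, y to its left, z up, the work surface at z = 0. Lengths are in m, angles in rad, forces in N, time in s.
With the tool pointing down it reaches from about 0.425 to 0.875 m from the base axis. Payload 4.7 kg.
Tool frame: the origin (TCP) lies between the finger pads; the fingertips stand 14 mm ahead of it and the grasp point (between the pads) lies 5 mm behind it; z points along the fingers, y is the line along which they close (so a half turn about z gives the same grasp; the last joint's range is limited). The gripper opens to 87 mm and grips with 3 to 60 N. Pads are 19 mm wide; open, the fingers measure 117 mm over their backs; the gripper's body (75 mm by 190 mm) begins 51 mm behind the grasp point.
Start: joints at [1.252, 0.321, -0.07, 1.45, 0.023, 1.371, -0.057], TCP at [0.212, -0.614, 0.237] pointing down, gripper open.
Joint ranges: [-2.86, 2.86], [-0.3, 2.09], [-1.38, 1.24], [0.06, 2.45], [-1.56, 4.7], [0.09, 2.05], [-2.69, 2.69]. Speed limits (rad/s): [2.57, 2.57, 3.14, 3.14, 3.14, 3.14, 3.14].

## Interface

Orientations are given as a rotation vector (axis times angle).
In Python, from bench import ctrl gives the robot as it stands.
- The arm moves only by the tool step_arm, never from a script. Its argument "commands" is a list of rows, each an object with "travel": the shift along the tool's x, y, z in m, a list of three; "turn": the turn, a rotation vector about the tool's x, y, z in degrees, a list of three. A call has 1 to 5 rows; each row is the pose to reach, as a shift and turn from the pose commanded when the call began, along the tool's axes at that moment; what a row does not reach only later rows make up. A row lasts 1/10 s, in which the tool goes at most 50 mm and 8.59 degrees, less where a joint would pass 70% of its speed; a pose out of reach is approached as far as the arm can. A call with a gripper value outside its range is refused whole. "gripper" is the opening, from 0 (shut) to 1 (fully open), set as the call begins (left out, the last holds). The fingers move at their own pace and stop on an object; "force" is the grip in N (left out, the last holds). Time passes only in rows, so rows that repeat a pose let the fingers close. It gives the time, the measured TCP pose, the force, the opening and the grip force at its end, in the units of the state.
- ctrl.get_state(): the state, without advancing time (a new reading comes with each control period).
- ctrl.get_image(name): name is "scene" or "top" or "wrist"; returns the picture (384x512x3 uint8, red, green, blue); there is no depth.
- ctrl.camera_model(name): a dict with "fx", "fy", "cx", "cy" (pixels), "R" (3x3) and "t" (3): a world point X has camera coordinates R X + t; the wrist camera has in their place "T_tool_cam" (4x4, takes a point from camera to tool coordinates, whose origin is the TCP and whose axes are the flange's). Camera axes: x right, y down, z forward; pixel columns grow to the right and rows downward; lengths in m; the calibration is good to about 2 mm. A picture is of the moment at which its call begins: read the wrist's pose just before it. camera_model takes no time and is no camera call.
- ctrl.close_job(): hands the job in; it is judged then, once.
The state is a dict: "time": time; "joint_positions": joint angles; "qd": joint speeds; "joint_torque": joint torques, N m; "position": TCP position; "tool_rot": TCP orientation; "ft_force": force on the tool from outside, world axes, zero at the start; "torque": the same for the moment, N m; "grip_width": opening from 0.0 (shut) to 1.0 (fully open); "grip_force": force on a finger pad.
Only numpy, scipy, OpenCV 4.12 (cv2) and the standard library are available. Lean on these libraries where they do the work, as an engineer would, in place of code of your own. Each camera call takes 0.05 s, during which the arm holds its last target. There are 200 camera calls.

## Task

Two white nest plates sit on dark steel bases, each on two upright locating pins. Take the plate with the six round wells, lift it straight up and level until it is clear of its pins so that it does not cock and jam, and lay it flat on the floor of the steel draining tray, setting it down rather than dropping it, then let go. Leave the plate with the two long slots seated as it is.

Things in the scene. Friction and masses are not known exactly. Their poses are not given: they have to be found in the camera images.
- well_plate_grip (a point): Plate to move: loose, white, 150 (x) x 90 (y) x 12 mm, 0.24 kg; six round 24 mm wells, a 13 mm pin hole near each end. Amid its top stands a grip block 50 (x) x 14 (y) mm, 40 mm high. This point: the block's centre, 20 mm below its top, 20 mm above the plate's top face, 32 mm above its underside, the balance point in plan. x along plate and block, z up.
- base_a_top (a point): Centre of the top face of the fixed dark steel base that carries the plate with round wells; 170 (x) x 110 (y) mm, top 18 mm above the bench. Two 10 mm steel pins rise 32 mm above this face at x = +62 and -62 mm, y = 0: 20 mm above the seated plate's top. The plate must rise over 32 mm to be clear. z up.
- slot_plate_grip (a point): Bystander plate, to be left alone: size, material and grip block as the other, but with two long slots (103 x 16 mm) in place of round wells, on a base of the same kind. This point is the centre of its grip block; axes as for the other plate.
- tray_floor (a point): Centre of the floor of the fixed, shallow steel draining tray, 230 (x) x 190 (y) mm outside, 220 x 180 mm inside. The floor is 5 mm above the bench, the rim 14 mm above the floor. x along its length, z up. With the plate flat in it, the plate's grip point is 32 mm above the floor.
There are look-alikes about, which are no part of the job. Leave any blue look-alike of the part that bears base_a_top alone.

How it is judged:
By the outcome, as a careful person would: the job done as asked, in the order asked, and still so for the second after the job is handed in, with the robot touching nothing.
It also fails if it takes over 42 s, if anything falls off the work surface, if the arm or the gripper's body presses on something with over 40 N, if the wrist force passes 120 N, or if a joint passes its speed limit or range.

## Working session

There is one attempt and no reset: what is moved stays moved. The work goes in short steps, Python scripts to look and compute and a tool call to move; the robot and the scene stay as the last step left them, time stands still between calls to the robot, and variables do not carry over. Pictures are saved under pics/ and viewed, at most 10 in all, crops included, and the job is handed in when it is done.

Besides the shell and the picture viewer there is one more tool, called after "Call:" as a command line: name --argument value ..., lists and objects as JSON in quotes. step_arm: Moves the arm, as the interface text tells. Its arguments: {"type":"object","properties":{"commands":{"type":"array"},"gripper":{"type":"number"},"force":{"type":"number"}},"required":["commands"]}

```bash
mkdir -p pics; python3 - <<'E'
from bench import ctrl
import cv2,numpy as np
for n in("top","scene"):
    cv2.imwrite(f"pics/{n}0.png",cv2.cvtColor(ctrl.get_image(n),cv2.COLOR_RGB2BGR))
    m=ctrl.camera_model(n);print(n,m["fx"],m["cx"],m["cy"],np.round(m["R"],3).tolist(),np.round(m["t"],3))
s=ctrl.get_state();print(s["time"],s["position"],s["tool_rot"],s["ft_force"],s["grip_width"])
print(np.round(ctrl.camera_model("wrist")["T_tool_cam"],3))
E
```

```text
top 438.70565721692265 257.77982969275007 197.65787881633463 [[0.013, -1.0, 0.016], [-0.997, -0.014, -0.077], [0.077, -0.015, -0.997]] [0.042 0.538 1.418]
scene 492.0348801846342 250.72652422430792 189.21971546476226 [[-0.552, -0.834, 0.002], [-0.49, 0.322, -0.81], [0.675, -0.449, -0.586]] [0.344 0.302 1.227]
0.1 [ 0.2121336  -0.61392585  0.23556244] [-3.09654017e+00 -5.20059920e-01  5.97309880e-04] [ 0.06370916  0.29297187 -0.75635141] 1.0008751989853604
[[-0.    -0.97  -0.243  0.065]
 [ 1.    -0.    -0.     0.001]
 [ 0.    -0.243  0.97  -0.148]
 [ 0.     0.     0.     1.   ]]
```

View pics/top0.png

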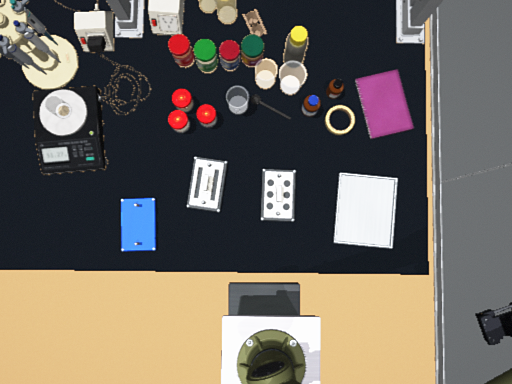

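View pics/scene0.png

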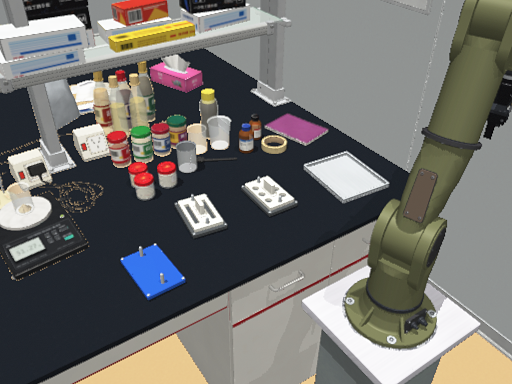

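The top view shows the six-well plate at about (278,195) and the slotted plate at (207,184). A blue base with nothing on it is at (138,224) and the tray is at (366,210). The plate with the round wells is the target. I'll measure it and confirm with an enlarged crop.

```bash
cat > h.py <<'E'
from bench import ctrl
import cv2,numpy as np
from scipy.spatial.transform import Rotation as Ro
def cam(n,s=None):
    m=ctrl.camera_model(n)
    if n=="wrist":
        T=np.eye(4);T[:3,:3]=Ro.from_rotvec(s["tool_rot"]).as_matrix();T[:3,3]=s["position"]
        W=T@np.array(m["T_tool_cam"]);R=W[:3,:3];c=W[:3,3]
    else:
        R=np.array(m["R"]).T;c=-R@np.array(m["t"])
    return m,R,c
def ray(n,uv,z,s=None):
    m,R,c=cam(n,s)
    d=R@np.array([(uv[0]-m["cx"])/m["fx"],(uv[1]-m["cy"])/m["fy"],1.])
    return c+d*(z-c[2])/d[2]
def rects(n,im,th,z,s=None,amin=300):
    g=im.min(axis=2); M=(g>th).astype(np.uint8)
    cs,_=cv2.findContours(M,cv2.RETR_EXTERNAL,cv2.CHAIN_APPROX_NONE)
    for c in cs:
        if cv2.contourArea(c)<amin: continue
        P=np.array([ray(n,p,z,s)[:2] for p in c[:,0]],np.float32)
        (x,y),(w,h),a=cv2.minAreaRect(P)
        B=cv2.boxPoints(((x,y),(w,h),a)); e=B[1]-B[0]; f=B[2]-B[1]
        l=e if np.hypot(*e)>np.hypot(*f) else f
        print(np.round(c[:,0].mean(0)),"xy %.4f %.4f size %.4f %.4f longaxis %.2f"%(x,y,w,h,np.degrees(np.arctan2(l[1],l[0]))%180))
E
python3 - <<'E'
from h import *
im=ctrl.get_image("top")
for z in(.03,.019):
    print(z);rects("top",im[:, :],150,z,amin=800) if 0 else rects("top",np.where((np.arange(384)[:,None,None]>150)&(np.arange(384)[:,None,None]<260),im,0).astype(np.uint8),110,z)
c=cv2.resize(im[150:260,110:410],None,fx=2.6,fy=2.6,interpolation=cv2.INTER_CUBIC)
cv2.imwrite("pics/crop1.png",c[:,:,::-1])
E
```

```text
0.03
[365. 210.] xy 0.5015 -0.3015 size 0.1932 0.2320 longaxis 175.20
[278. 195.] xy 0.5480 -0.0153 size 0.1083 0.1640 longaxis 178.96
[207. 184.] xy 0.5792 0.2176 size 0.1064 0.1661 longaxis 172.97
[431. 205.] xy 0.5222 -0.5185 size 0.0281 0.3544 longaxis 179.93
0.019
[365. 210.] xy 0.5021 -0.3043 size 0.1947 0.2338 longaxis 175.20
[278. 195.] xy 0.5490 -0.0160 size 0.1092 0.1653 longaxis 178.96
[207. 184.] xy 0.5804 0.2187 size 0.1072 0.1674 longaxis 172.97
[431. 205.] xy 0.5230 -0.5231 size 0.0283 0.3572 longaxis 179.93
```

View pics/crop1.png

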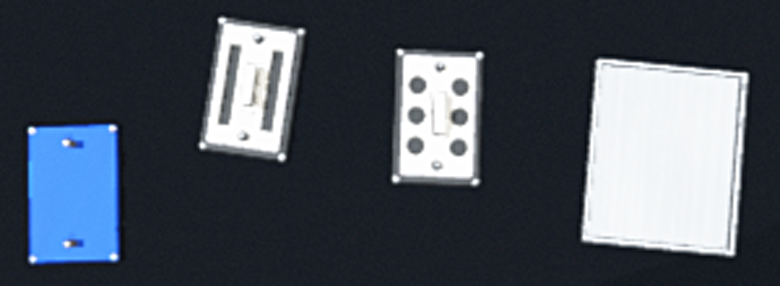

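The crop confirms it: the plate with six round wells is at crop (438,115), which is (278,195) in the full image. The slotted plate at crop (253,88) stays put, as does the blue base. The measured size fits the 170x110 base. I estimate the plate at (0.549,-0.016) with its axis at -1°, and the tray at (0.502,-0.304) with its axis at -4.8°.

```bash
cat >> h.py <<'E'
def goto(x,y,z,yaw):
    s=ctrl.get_state();R=Ro.from_rotvec(s["tool_rot"])
    T=Ro.from_euler("z",yaw,degrees=True)*Ro.from_euler("x",180,degrees=True)
    print("t %.2f"%s["time"],"pos",np.round(s["position"],4),"F",np.round(s["ft_force"],1),"travel",np.round(R.inv().apply(np.array([x,y,z])-s["position"]),4),"turn",np.round((R.inv()*T).as_rotvec(degrees=True),2))
E
python3 -c "
from h import *
goto(.549,-.016,.2,-1)"
```

```text
t 0.15 pos [ 0.2122 -0.614   0.2357] F [ 0.9  0.1 -0.5] travel [ 0.5137 -0.455   0.0364] turn [-8.000e-02  2.000e-02  2.007e+01]
```

Call:
step_arm --commands '[{"travel": [0.03, -0.027, 0], "turn": [0, 0, 3]}, {"travel": [0.065, -0.058, 0.005], "turn": [0, 0, 6]}, {"travel": [0.1, -0.088, 0.01], "turn": [0, 0, 10]}, {"travel": [0.135, -0.12, 0.01], "turn": [0, 0, 15]}, {"travel": [0.17, -0.15, 0.012], "turn": [0, 0, 20]}]'

```text
time: 0.65
position: [0.3246, -0.4151, 0.2243]
tool_rot: [-3.141, 0.031, 0.0]
ft_force: [1.3, 0.0, -0.6]
grip_width: 1.002
grip_force: 0.0
```

```bash
python3 -c "
from h import *
goto(.549,-.016,.2,-1)"
```

```text
t 0.65 pos [ 0.3246 -0.4151  0.2243] F [ 1.3  0.  -0.6] travel [ 0.2165 -0.4035  0.0243] turn [-0.    0.01 -0.14]
```

Call:
step_arm --commands '[{"travel": [0.02, -0.04, 0.003], "turn": [0, 0, 0]}, {"travel": [0.04, -0.08, 0.006], "turn": [0, 0, 0]}, {"travel": [0.062, -0.12, 0.01], "turn": [0, 0, 0]}, {"travel": [0.085, -0.16, 0.012], "turn": [0, 0, 0]}, {"travel": [0.108, -0.2, 0.014], "turn": [0, 0, 0]}]'

```text
time: 1.15
position: [0.4356, -0.2171, 0.2104]
tool_rot: [3.141, -0.026, -0.0]
ft_force: [0.8, -0.9, -0.0]
grip_width: 0.997
grip_force: 0.0
```

Call:
step_arm --commands '[{"travel": [0.022, -0.042, 0.003], "turn": [0, 0, 0]}, {"travel": [0.044, -0.085, 0.006], "turn": [0, 0, 0]}, {"travel": [0.07, -0.13, 0.008], "turn": [0, 0, 0]}, {"travel": [0.094, -0.175, 0.009], "turn": [0, 0, 0]}, {"travel": [0.108, -0.203, 0.01], "turn": [0, 0, 0]}]'

```text
time: 1.65
position: [0.5475, -0.0136, 0.2006]
tool_rot: [-3.14, 0.02, -0.001]
ft_force: [-0.1, 0.1, -0.1]
grip_width: 1.001
grip_force: 0.0
```

```bash
python3 - <<'E'
from h import *
goto(.549,-.016,.2,-1)
s=ctrl.get_state();im=ctrl.get_image("wrist");cv2.imwrite("pics/w1.png",im[:,:,::-1]);np.save("w1.npy",im)
import json;json.dump({k:np.array(s[k]).tolist() for k in("position","tool_rot")},open("w1.json","w"))
E
```

```text
t 1.65 pos [ 0.5475 -0.0136  0.2006] F [-0.1  0.1 -0.1] travel [0.0016 0.0023 0.0005] turn [-0.08 -0.04  0.26]
```

View pics/w1.png

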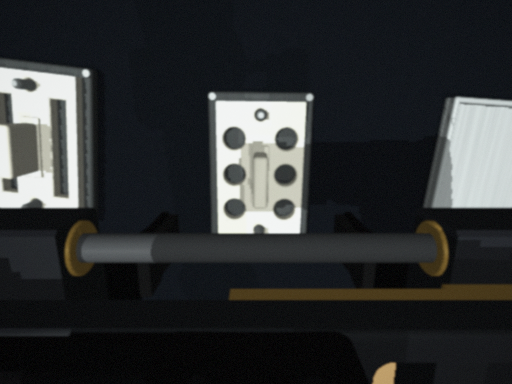

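The wrist view shows the six-well plate at u 212–310, v 97–235. Its wells are at about (234,137), (286,138), (234,173), (285,173), (235,207) and (284,208), with the grip block at (260,180). I'll use the wells for the centre and direction.

```bash
python3 - <<'E'
from h import *
import json
s=json.load(open("w1.json"));im=np.load("w1.npy")
g=cv2.cvtColor(im,cv2.COLOR_RGB2GRAY)
P=[]
for u,v in[(234,137),(286,138),(234,173),(285,173),(235,207),(284,208)]:
    w=g[v-16:v+17,u-16:u+17]; M=(w<75).astype(np.uint8)
    n,L,st,ce=cv2.connectedComponentsWithStats(M)
    k=L[16,16]; c=ce[k]+[u-16,v-16]; p=ray("wrist",c,.030,s);P.append(p[:2]);print(np.round(c,1),st[k],np.round(p,4))
P=np.array(P);print("centre",P.mean(0))
d=P[0]+P[1]-P[4]-P[5];print("yaw",np.degrees(np.arctan2(d[1],d[0])))
d=P[[0,2,4]].mean(0)-P[[1,3,5]].mean(0);print("yaw from cross",np.degrees(np.arctan2(d[1],d[0]))-90)
B=(g>150).astype(np.uint8); print("corners",ray("wrist",(212,97),.018,s),ray("wrist",(309,97),.018,s))
# block top end edges
for q in[(252,153),(268,153),(252,208),(268,208)]:print(np.round(ray("wrist",q,.070,s),4))
E
```

```text
[234.4 137. ] [   0    0   33   33 1025] [0.5861 0.0071 0.03  ]
[286.3 137.6] [  0   0  33  33 991] [ 0.5847 -0.0461  0.03  ]
[234.3 172.9] [   0    0   33   33 1000] [0.5485 0.0084 0.03  ]
[284.7 174.2] [  6   8  20  19 286] [ 0.5464 -0.0448  0.03  ]
[235.4 206.9] [  0   0  33  33 992] [0.5108 0.0084 0.03  ]
[284.3 208.3] [  0   0  33  33 978] [ 0.5085 -0.0447  0.03  ]
centre [ 0.54752033 -0.01861825]
yaw -1.002520181137411
yaw from cross -2.0546409317095566
corners [0.62625202 0.02993166 0.018     ] [ 0.62491695 -0.07023006  0.018     ]
[ 0.5748 -0.0113  0.07  ]
[ 0.5746 -0.0258  0.07  ]
[ 0.5224 -0.0104  0.07  ]
[ 0.5222 -0.0256  0.07  ]
```

```bash
python3 -c "
from h import *
goto(.548,-.018,.05,-1.1)"
```

```text
t 1.70 pos [ 0.549  -0.0077  0.2005] F [ 2.8  3.7 -0. ] travel [-0.0012  0.0112  0.1504] turn [-0.33 -0.13  0.71]
```

The arm was still moving when I took that picture, so I'll let it settle and check again.

Call:
step_arm --commands '[{"travel": [0, 0, 0], "turn": [0, 0, 0]}, {"travel": [0, 0, 0], "turn": [0, 0, 0]}, {"travel": [0, 0, 0], "turn": [0, 0, 0]}, {"travel": [0, 0, 0], "turn": [0, 0, 0]}]'

```text
time: 2.1
position: [0.5461, -0.0194, 0.2005]
tool_rot: [3.141, -0.03, -0.0]
ft_force: [0.6, 0.6, 0.2]
grip_width: 1.0
grip_force: 0.0
```

```bash
python3 - <<'E'
from h import *
s=ctrl.get_state();im=ctrl.get_image("wrist");cv2.imwrite("pics/w2.png",im[:,:,::-1])
goto(.548,-.018,.05,-1.1)
hsv=im.astype(int);g=cv2.cvtColor(im,cv2.COLOR_RGB2GRAY)
g2=cv2.resize(g,None,fx=2,fy=2)
# wells: closed dark contours of right size inside white plate
P=[]
for th in(90,):
    cs,_=cv2.findContours((g<th).astype(np.uint8),cv2.RETR_LIST,cv2.CHAIN_APPROX_NONE)
    for c in cs:
        a=cv2.contourArea(c)
        if 150<a<800:
            m=cv2.moments(c);u=(m["m10"]/a,m["m01"]/a);p=ray("wrist",u,.03,s);P.append(p[:2]);print(np.round(u),a,np.round(p,4))
E
```

```text
t 2.15 pos [ 0.5462 -0.0191  0.2006] F [ 0.1  0.2 -0.1] travel [ 0.0018 -0.0012  0.1506] turn [0.04 0.   0.03]
[118. 252.] 645.5 [0.4593 0.1366 0.03  ]
[229. 207.] 219.0 [0.5101 0.0099 0.03  ]
[278. 206.] 223.5 [ 0.5093 -0.0436  0.03  ]
[279. 173.] 287.0 [ 0.5462 -0.045   0.03  ]
[228. 173.] 265.5 [0.5476 0.0088 0.03  ]
[280. 137.] 304.5 [ 0.5837 -0.0455  0.03  ]
[227. 137.] 286.5 [0.5851 0.0083 0.03  ]
```

View pics/w2.png

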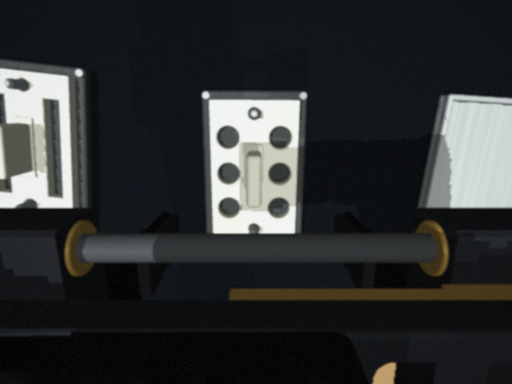

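With the arm settled, the six wells give the plate centre as (0.547,-0.018) with yaw -1.2°. The 75 x 53 mm well spacing fits. Now I'll descend.

Call:
step_arm --commands '[{"travel": [0.001, -0.001, 0.02], "turn": [0, 0, 0]}, {"travel": [0.001, -0.001, 0.045], "turn": [0, 0, 0]}, {"travel": [0.001, -0.001, 0.07], "turn": [0, 0, 0]}, {"travel": [0.001, -0.001, 0.09], "turn": [0, 0, 0]}, {"travel": [0.001, -0.001, 0.105], "turn": [0, 0, 0]}]'

```text
time: 2.65
position: [0.5468, -0.0175, 0.0942]
tool_rot: [3.141, -0.028, -0.002]
ft_force: [0.0, 0.2, 0.7]
grip_width: 1.0
grip_force: 0.0
```

Call:
step_arm --commands '[{"travel": [0, 0, 0.015], "turn": [0, 0, 0]}, {"travel": [0, 0, 0.028], "turn": [0, 0, 0]}, {"travel": [0, 0, 0.038], "turn": [0, 0, 0]}, {"travel": [0, 0, 0.045], "turn": [0, 0, 0]}, {"travel": [0, 0, 0.045], "turn": [0, 0, 0]}]'

```text
time: 3.15
position: [0.547, -0.0166, 0.0497]
tool_rot: [-3.141, 0.025, 0.002]
ft_force: [0.2, -0.5, 0.1]
grip_width: 1.006
grip_force: 0.0
```

Call:
step_arm --commands '[{"travel": [0, 0, 0], "turn": [0, 0, 0]}, {"travel": [0, 0, 0], "turn": [0, 0, 0]}, {"travel": [0, 0, 0], "turn": [0, 0, 0]}, {"travel": [0, 0, 0], "turn": [0, 0, 0]}]'

```text
time: 3.55
position: [0.5478, -0.0167, 0.0509]
tool_rot: [3.141, -0.026, 0.001]
ft_force: [-0.6, 0.2, 0.1]
grip_width: 1.002
grip_force: 0.0
```

```bash
python3 -c "
from h import *
goto(.547,-.018,.05,-1.2)"
```

```text
t 3.55 pos [ 0.5478 -0.0167  0.0509] F [-0.6  0.2  0.1] travel [-0.0008  0.0013  0.0009] turn [ 0.01 -0.04  0.27]
```

Next I'll shift y by about 1 mm and close with a light grip.

Call:
step_arm --commands '[{"travel": [-0.001, 0.001, 0], "turn": [0, 0, 0.2]}, {"travel": [-0.001, 0.001, 0], "turn": [0, 0, 0.2]}, {"travel": [-0.001, 0.001, 0], "turn": [0, 0, 0.2]}, {"travel": [-0.001, 0.001, 0], "turn": [0, 0, 0.2]}, {"travel": [-0.001, 0.001, 0], "turn": [0, 0, 0.2]}]' --gripper 0 --force 8

```text
time: 4.05
position: [0.5465, -0.0177, 0.0505]
tool_rot: [3.141, -0.031, -0.0]
ft_force: [-0.9, 0.3, 0.2]
grip_width: 0.628
grip_force: 0.0
```

Call:
step_arm --commands '[{"travel": [0, 0, 0], "turn": [0, 0, 0]}, {"travel": [0, 0, 0], "turn": [0, 0, 0]}, {"travel": [0, 0, 0], "turn": [0, 0, 0]}, {"travel": [0, 0, 0], "turn": [0, 0, 0]}, {"travel": [0, 0, 0], "turn": [0, 0, 0]}]'

```text
time: 4.55
position: [0.5465, -0.0176, 0.0505]
tool_rot: [3.141, -0.031, 0.0]
ft_force: [-0.4, 0.6, 0.7]
grip_width: 0.176
grip_force: 1.6
```

Call:
step_arm --commands '[{"travel": [0, 0, 0], "turn": [0, 0, 0]}, {"travel": [0, 0, 0], "turn": [0, 0, 0]}, {"travel": [0, 0, 0], "turn": [0, 0, 0]}]'

```text
time: 4.85
position: [0.5465, -0.0175, 0.0505]
tool_rot: [-3.141, 0.031, 0.0]
ft_force: [-0.4, -0.7, 0.3]
grip_width: 0.159
grip_force: 8.0
```

Call:
step_arm --commands '[{"travel": [0, 0, 0], "turn": [0, 0, 0]}, {"travel": [0, 0, 0], "turn": [0, 0, 0]}, {"travel": [0, 0, 0], "turn": [0, 0, 0]}, {"travel": [0, 0, 0], "turn": [0, 0, 0]}]' --force 35

```text
time: 5.25
position: [0.5465, -0.0176, 0.0505]
tool_rot: [-3.141, 0.031, -0.0]
ft_force: [0.8, 0.6, -0.3]
grip_width: 0.16
grip_force: 35.0
```

The grip holds with no side load. Now I'll lift slowly and straight up.

Call:
step_arm --commands '[{"travel": [0, 0, -0.002], "turn": [0, 0, 0]}, {"travel": [0, 0, -0.005], "turn": [0, 0, 0]}, {"travel": [0, 0, -0.009], "turn": [0, 0, 0]}, {"travel": [0, 0, -0.013], "turn": [0, 0, 0]}, {"travel": [0, 0, -0.017], "turn": [0, 0, 0]}]'

```text
time: 5.75
position: [0.5466, -0.0177, 0.068]
tool_rot: [3.141, -0.031, 0.0]
ft_force: [-0.4, 0.0, -1.9]
grip_width: 0.16
grip_force: 35.0
```

```bash
python3 -c "
from h import *
goto(.547,-.018,.16,-1.2);print(ctrl.get_state()['torque'])"
```

```text
t 5.75 pos [ 0.5466 -0.0177  0.068 ] F [-0.4  0.  -1.9] travel [ 0.0004  0.0003 -0.092 ] turn [ 0.01 -0.01  0.07]
[ 0.074683    0.04214833 -0.03638638]
```

Call:
step_arm --commands '[{"travel": [0, 0, -0.005], "turn": [0, 0, 0]}, {"travel": [0, 0, -0.011], "turn": [0, 0, 0]}, {"travel": [0, 0, -0.017], "turn": [0, 0, 0]}, {"travel": [0, 0, -0.023], "turn": [0, 0, 0]}, {"travel": [0, 0, -0.03], "turn": [0, 0, 0]}]'

```text
time: 6.25
position: [0.5464, -0.0176, 0.0981]
tool_rot: [3.141, -0.031, -0.0]
ft_force: [0.3, -0.2, -1.3]
grip_width: 0.154
grip_force: 35.0
```

Call:
step_arm --commands '[{"travel": [0, 0, -0.008], "turn": [0, 0, 0]}, {"travel": [0, 0, -0.018], "turn": [0, 0, 0]}, {"travel": [0, 0, -0.028], "turn": [0, 0, 0]}, {"travel": [0, 0, -0.038], "turn": [0, 0, 0]}, {"travel": [0, 0, -0.045], "turn": [0, 0, 0]}]'

```text
time: 6.75
position: [0.547, -0.0176, 0.1438]
tool_rot: [3.141, -0.031, 0.002]
ft_force: [0.2, -0.6, -2.0]
grip_width: 0.158
grip_force: 35.0
```

```bash
python3 -c "
from h import *
goto(.502,-.304,.145,-4.8)"
```

```text
t 6.75 pos [ 0.547  -0.0176  0.1438] F [ 0.2 -0.6 -2. ] travel [-0.0393  0.2873 -0.0011] turn [ 0.01 -0.07  3.67]
```

Call:
step_arm --commands '[{"travel": [-0.002, 0.012, 0], "turn": [0, 0, 0]}, {"travel": [-0.005, 0.032, 0], "turn": [0, 0, 0.5]}, {"travel": [-0.008, 0.056, 0], "turn": [0, 0, 1]}, {"travel": [-0.011, 0.08, 0], "turn": [0, 0, 1.5]}, {"travel": [-0.014, 0.104, 0], "turn": [0, 0, 2]}]'

```text
time: 7.25
position: [0.5295, -0.1234, 0.1421]
tool_rot: [3.14, -0.087, -0.002]
ft_force: [0.5, 0.4, -2.1]
grip_width: 0.16
grip_force: 35.0
```

Call:
step_arm --commands '[{"travel": [-0.003, 0.024, 0], "turn": [0, 0, 0.3]}, {"travel": [-0.006, 0.048, 0], "turn": [0, 0, 0.6]}, {"travel": [-0.009, 0.072, 0], "turn": [0, 0, 1]}, {"travel": [-0.012, 0.096, 0], "turn": [0, 0, 1.3]}, {"travel": [-0.015, 0.12, 0], "turn": [0, 0, 1.6]}]'

```text
time: 7.75
position: [0.5077, -0.2423, 0.142]
tool_rot: [3.139, -0.132, -0.002]
ft_force: [1.3, -0.2, -2.0]
grip_width: 0.157
grip_force: 35.0
```

Call:
step_arm --commands '[{"travel": [-0.001, 0.02, 0], "turn": [0, 0, 0]}, {"travel": [-0.002, 0.04, 0], "turn": [0, 0, 0]}, {"travel": [-0.002, 0.052, 0], "turn": [0, 0, 0]}, {"travel": [-0.002, 0.06, 0], "turn": [0, 0, 0]}, {"travel": [-0.002, 0.06, 0], "turn": [0, 0, 0]}]'

```text
time: 8.25
position: [0.5015, -0.3011, 0.1422]
tool_rot: [3.139, -0.132, -0.001]
ft_force: [0.7, -0.1, -0.6]
grip_width: 0.16
grip_force: 35.0
```

Call:
step_arm --commands '[{"travel": [0, 0, 0], "turn": [0, 0, 0]}, {"travel": [0, 0, 0], "turn": [0, 0, 0]}, {"travel": [0, 0, 0], "turn": [0, 0, 0]}, {"travel": [0, 0, 0], "turn": [0, 0, 0]}]'

```text
time: 8.65
position: [0.5022, -0.2993, 0.1426]
tool_rot: [3.139, -0.128, 0.0]
ft_force: [-0.1, -0.1, -1.8]
grip_width: 0.16
grip_force: 35.0
```

```bash
python3 - <<'E'
from h import *
goto(.502,-.304,.145,-4.8)
im=ctrl.get_image("wrist");t=ctrl.get_image("scene")
cv2.imwrite("pics/w3.png",np.hstack([cv2.resize(im,(400,300)),cv2.resize(t,(400,300))])[:,:,::-1])
E
```

```text
t 8.65 pos [ 0.5022 -0.2993  0.1426] F [-0.1 -0.1 -1.8] travel [ 0.0002  0.0047 -0.0024] turn [ 0.   -0.    0.13]
```

View pics/w3.png

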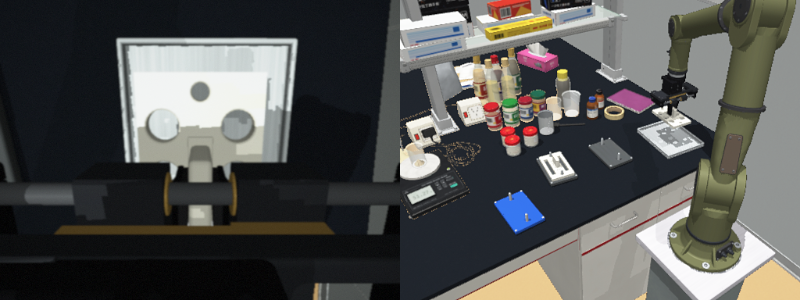

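The left half (wrist) shows the plate held level over the tray, with its well holes against the tray floor. The right half (scene) shows base A empty with its pins, and the slotted plate undisturbed. The plate should touch down at TCP z of about 0.0375.

Call:
step_arm --commands '[{"travel": [0, 0.002, 0.012], "turn": [0, 0, 0]}, {"travel": [0, 0.004, 0.03], "turn": [0, 0, 0]}, {"travel": [0, 0.005, 0.048], "turn": [0, 0, 0]}, {"travel": [0, 0.005, 0.064], "turn": [0, 0, 0]}, {"travel": [0, 0.005, 0.075], "turn": [0, 0, 0]}]'

```text
time: 9.25
position: [0.5007, -0.3046, 0.0655]
tool_rot: [-3.138, 0.13, 0.003]
ft_force: [0.1, 0.7, -2.3]
grip_width: 0.154
grip_force: 35.0
```

Call:
step_arm --commands '[{"travel": [0, 0, 0.008], "turn": [0, 0, 0]}, {"travel": [0, 0, 0.014], "turn": [0, 0, 0]}, {"travel": [0, 0, 0.019], "turn": [0, 0, 0]}, {"travel": [0, 0, 0.022], "turn": [0, 0, 0]}, {"travel": [0, 0, 0.023], "turn": [0, 0, 0]}]'

```text
time: 9.75
position: [0.5017, -0.305, 0.0445]
tool_rot: [3.139, -0.13, 0.0]
ft_force: [0.5, -1.0, -1.7]
grip_width: 0.162
grip_force: 35.0
```

Call:
step_arm --commands '[{"travel": [0, 0, 0], "turn": [0, 0, 0]}, {"travel": [0, 0, 0], "turn": [0, 0, 0]}, {"travel": [0, 0, 0], "turn": [0, 0, 0]}]'

```text
time: 10.05
position: [0.5018, -0.3051, 0.0449]
tool_rot: [3.138, -0.13, 0.001]
ft_force: [-0.5, 0.7, -2.2]
grip_width: 0.16
grip_force: 35.0
```

Call:
step_arm --commands '[{"travel": [0, 0, 0.001], "turn": [0, 0, 0]}, {"travel": [0, 0, 0.0025], "turn": [0, 0, 0]}, {"travel": [0, 0, 0.004], "turn": [0, 0, 0]}, {"travel": [0, 0, 0.0055], "turn": [0, 0, 0]}, {"travel": [0, 0, 0.006], "turn": [0, 0, 0]}]'

```text
time: 10.55
position: [0.5014, -0.3048, 0.0382]
tool_rot: [-3.139, 0.13, 0.001]
ft_force: [0.0, 0.2, -2.3]
grip_width: 0.156
grip_force: 35.0
```

Call:
step_arm --commands '[{"travel": [0, 0, 0.0005], "turn": [0, 0, 0]}, {"travel": [0, 0, 0.001], "turn": [0, 0, 0]}, {"travel": [0, 0, 0.001], "turn": [0, 0, 0]}, {"travel": [0, 0, 0.001], "turn": [0, 0, 0]}]'

```text
time: 10.95
position: [0.5016, -0.305, 0.0376]
tool_rot: [3.139, -0.13, 0.0]
ft_force: [0.0, -0.2, -2.3]
grip_width: 0.159
grip_force: 35.0
```

Not in contact yet, so I'll feel down a little further.

Call:
step_arm --commands '[{"travel": [0, 0, 0.0003], "turn": [0, 0, 0]}, {"travel": [0, 0, 0.0006], "turn": [0, 0, 0]}, {"travel": [0, 0, 0.0008], "turn": [0, 0, 0]}, {"travel": [0, 0, 0.0008], "turn": [0, 0, 0]}]'

```text
time: 11.35
position: [0.5016, -0.3049, 0.0375]
tool_rot: [3.139, -0.13, -0.0]
ft_force: [-3.0, 1.2, 4.7]
grip_width: 0.157
grip_force: 35.0
```

That is contact, at about 7 N. Now release.

Call:
step_arm --commands '[{"travel": [0, 0, 0], "turn": [0, 0, 0]}, {"travel": [0, 0, 0], "turn": [0, 0, 0]}, {"travel": [0, 0, 0], "turn": [0, 0, 0]}, {"travel": [0, 0, 0], "turn": [0, 0, 0]}]' --force 5

```text
time: 11.75
position: [0.5017, -0.305, 0.0375]
tool_rot: [3.139, -0.13, 0.0]
ft_force: [-2.1, 2.6, 5.5]
grip_width: 0.16
grip_force: 5.0
```

Call:
step_arm --commands '[{"travel": [0, 0, 0], "turn": [0, 0, 0]}, {"travel": [0, 0, 0], "turn": [0, 0, 0]}, {"travel": [0, 0, 0], "turn": [0, 0, 0]}, {"travel": [0, 0, 0], "turn": [0, 0, 0]}, {"travel": [0, 0, 0], "turn": [0, 0, 0]}]' --gripper 0.6

```text
time: 12.25
position: [0.5016, -0.3049, 0.0366]
tool_rot: [3.139, -0.13, -0.0]
ft_force: [-0.1, 0.1, 0.4]
grip_width: 0.529
grip_force: 0.0
```

Call:
step_arm --commands '[{"travel": [0, 0, 0], "turn": [0, 0, 0]}, {"travel": [0, 0, -0.01], "turn": [0, 0, 0]}, {"travel": [0, 0, -0.025], "turn": [0, 0, 0]}, {"travel": [0, 0, -0.05], "turn": [0, 0, 0]}, {"travel": [0, 0, -0.08], "turn": [0, 0, 0]}]'

```text
time: 12.75
position: [0.5013, -0.3047, 0.1182]
tool_rot: [-3.139, 0.129, 0.001]
ft_force: [-0.4, -0.5, 0.9]
grip_width: 0.6
grip_force: 0.0
```

Call:
step_arm --commands '[{"travel": [0, 0, -0.03], "turn": [0, 0, 0]}, {"travel": [0, 0, -0.06], "turn": [0, 0, 0]}, {"travel": [0, 0, -0.08], "turn": [0, 0, 0]}, {"travel": [0, 0, -0.09], "turn": [0, 0, 0]}, {"travel": [0, 0, -0.09], "turn": [0, 0, 0]}]'

```text
time: 13.25
position: [0.5025, -0.3054, 0.2092]
tool_rot: [3.137, -0.129, 0.005]
ft_force: [-0.4, -0.3, 0.0]
grip_width: 0.6
grip_force: 0.0
```

```bash
python3 - <<'E'
from h import *
im=ctrl.get_image("wrist");t=ctrl.get_image("scene")
cv2.imwrite("pics/w4.png",np.hstack([cv2.resize(im,(400,300)),cv2.resize(t[100:250,150:410],(400,300))])[:,:,::-1])
E
```

```text
(no output)
```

View pics/w4.png

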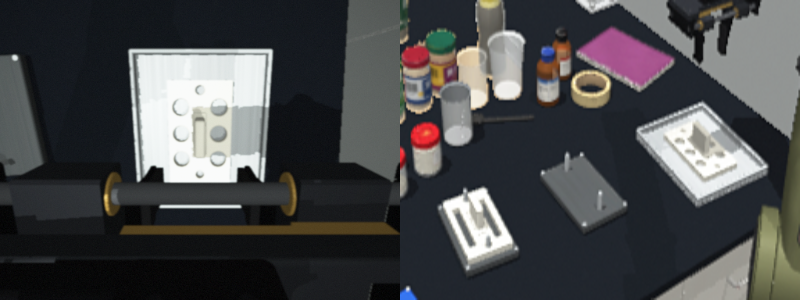

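The plate lies flat and centred in the tray, the gripper is clear of it, and the slotted plate is still seated. I'll hand the job in.

```bash
python3 -c "
from bench import ctrl
print(ctrl.close_job())"
```

```text
the job is handed in; nothing more can be done
None
```

The six-well plate was lifted level off its pins, set down flat in the draining tray and released; the slotted plate was left seated, and the job was handed in at about 13 s of robot time.

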